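# Raise a slack cabinet door four clicks with a ratchet toe lifter and hold it

## Task

The door of the little cabinet has sagged, and its hinge screws have been slackened so that it can be raised in its slotted plates. Slide the ratchet toe lifter along the bench, lever still up, until its toe is well under the door's lower edge and its cheeks are square up against the door; then press the lever down exactly four clicks, no more, so that the door rests on the toe. Finish while still holding the lever there, gripped or pressed down (do not let go), so that the screws can be tightened, and leave everything else on the bench alone.

Things in the scene. Friction and masses are not known exactly. Their poses are not given: they have to be found in the camera images.
- lifter: loose steel ratchet toe lifter, 0.95 kg, slides on the bench. Origin under the pivot on its underside; x forward to the toe, z up. Base 78 mm wide, x -125 to 8 mm. Cheeks at y +-33.5 mm, 51 mm high: their flat front edges (x 46 mm, up to z 40) are the stop that meets the door. Lever pivot at x 0, z 32 mm, axis along y. Toothed quadrant at y 16 mm, up to z 87 mm, x -55 to -20 mm
- lever: the lifter's lever: a straight bar rising backwards (lifter's -x) from the pivot, 35 degrees above level at joint value 0, with a round rubber grip 21 to 23 mm thick from 80 to 185 mm along it (grip point 115 mm above the bench at the start). Ahead of the pivot it carries the flat toe, 50 mm wide. Origin at the pivot
- lever_turn (a joint): lever angle, rad: 0 handle up, grows as it is pressed and the toe rises, to 0.66. A pawl clicks every 0.087 rad (13 mm at the grip point): the push needed there grows to 3 N (5 to 9 with the door on the toe), then drops suddenly, to about nothing. Clicks at about 0.05, 0.14, 0.22, 0.31, 0.40; the pawl bars the way back, so a click too many cannot be undone. Rests near 0.33 after the fourth
- lever_grip (a point): point on the axis of the rubber grip, 145 mm from the pivot along the lever; turns about the pivot with the lever
- toe_tip (a point): axis of the small roller (8 mm thick, 48 mm long) along the front edge of the toe; at lever angle 0 it is 58 mm ahead of the pivot, 6 mm above the bench (roller top at 10 mm). Four clicks raise it about 21 mm and move it 5 mm forward
- cabinet: grey cabinet standing fixed on the bench, 120 mm deep, 210 mm wide, 220 mm high, on a set-back plinth. Origin at the middle of its underside; its front looks to its own -x, y across its width. The outer face of its door is at x = -82.5 mm; behind the door there is 50 mm of free room under the cabinet
- door: wooden door on the cabinet's front, 206 mm wide, 182 mm high, 20 mm thick, 0.75 kg (+-30 %), steel bow handle on one side (28 mm out, 86 to 146 mm above the bench), two slotted hinge plates on the other. Lower edge 16 mm above the bench at the start. Origin at the middle of the lower edge of its outer face
- door_rise (a joint): how far the door has been raised in its slots, m: 0 sagged, at most 0.030. The first click takes up the gap; after four clicks about 0.015
- pocket_level: pocket spirit level, aluminium, 25 x 268 x 19 mm, lying at the back edge of the bench
- black_tape: roll of black tape, 68 mm across, 19 mm high, lying flat
- pen: ball pen, 139 mm long, 9 mm thick, lying on the bench
- steel_bar_1: flat steel offcut, 24 x 80 x 8 mm, lying on the bench at the left
- grey_block_2: grey block, 36 x 75 x 18 mm, lying at the back of the bench

How it is judged:
By the outcome, as a careful person would: the job done as asked, in the order asked, and still so for the second after the job is handed in, while the arm keeps its last pose, push and grip.
It also fails if it takes over 64 s, if anything falls off the work surface, if the arm or the gripper's body presses on something with over 40 N, if the wrist force passes 120 N, or if a joint passes its speed limit or range.

## Robot

A 6-joint arm with a two-finger parallel gripper is mounted at the origin on the work surface; the furniture and walls round the work are solid. World frame = base frame: x ahead of the robot, y to its left, z up, the work surface at z = 0. Lengths are in m, angles in rad, forces in N, time in s.
With the tool pointing down it reaches from about 0.325 to 0.775 m from the base axis. Payload 5.5 kg.
Tool frame: the origin (TCP) lies between the finger pads; the fingertips stand 8 mm ahead of it and the grasp point (between the pads) lies 11 mm behind it (tcp_to_tips is the distance from the TCP to the fingertips, in m); z points along the fingers, y is the line along which they close (so a half turn about z gives the same grasp; the last joint's range is limited). The gripper opens to 88 mm and grips with 3 to 60 N. Pads are 20 mm wide; open, the fingers measure 115 mm over their backs; the gripper's body (75 mm by 178 mm) begins 61 mm behind the grasp point.
Start: joints at [1.057, 0.091, 1.231, -0, 1.82, -0.057], TCP at [0.265, 0.538, 0.231] pointing down, gripper open.
Joint ranges: [-2.87, 2.87], [-0.86, 2.18], [0.17, 2.46], [-1.51, 4.65], [0.06, 2.69], [-2.65, 2.65]. Speed limits (rad/s): [2.57, 2.57, 3.01, 3.14, 3.14, 3.14].

## Interface

Orientations are given as a unit quaternion [w, x, y, z].
In Python, from bench import * gives the robot as it stands. Calls block until the motion is done:
- move_to(position, orientation): joint-space move of the TCP to a pose.
- move_l(position, speed=0.15, orientation=None): straight line of the TCP; orientation=None keeps the orientation; speed is the mean speed in m/s.
- movej(angles): joint-space move.
- gripper_open() and close(): open the fingers fully, or close them until they stop; the grip force is fixed at half the most.
- hold(seconds).
- inverse_kinematics(position, orientation): joint angles nearest the present ones, or None.
- state(): the state.
- get_image(name): name is "scene" or "top" or "wrist"; returns a dict with "frame" (400x640x3 uint8, blue, green, red), "depth" (400x640 float32, m along the optical axis (not along the pixel's ray), 0 where there is no reading), "camera_matrix" (3x3 intrinsics, pixels), "view" (4x4, takes a point from world to camera coordinates). Camera axes: x right, y up, looking along -z (the intrinsics and any distortion apply to the point x, -y, -z); pixel columns grow to the right and rows downward; lengths in m; the calibration is good to about 2 mm. A picture is of the moment at which its call begins.
A pose or a line that the arm cannot do raises IKError and nothing moves.
- job_done(): hands the job in; it is judged then, once.
The state is a dict: "time": time; "joint_pos": joint angles; "dq": joint speeds; "joint_torque": joint torques, N m; "ee_pos": TCP position; "ee_rot": TCP orientation; "ft_force": force on the tool from outside, world axes, zero at the start; "moment": the same for the moment, N m; "finger_gap": finger opening in m; "finger_force": force on a finger pad.
Only numpy, scipy, OpenCV 4.12 (cv2) and the standard library are available. Lean on these libraries where they do the work, as an engineer would, in place of code of your own. Each camera call takes 0.05 s, during which the arm holds its last target. There are 200 camera calls.

## Working session

There is one attempt and no reset: what is moved stays moved. The work goes in short steps, each a Python script; the robot and the scene stay as the last script left them, time stands still between calls to the robot, and variables do not carry over. Pictures are saved under pics/ and viewed, at most 10 in all, crops included, and the job is handed in when it is done.

```bash
ls; mkdir -p pics
python3 - <<'E'
from bench import *
import cv2,numpy as np
for n in("scene","top"):
    d=get_image(n); cv2.imwrite(f"pics/{n}0.png",d["frame"]); np.savez(f"{n}0.npz",**{k:np.array(v) for k,v in d.items()})
    V=np.array(d["view"]);print(n,-V[:3,:3].T@V[:3,3],np.array(d["camera_matrix"]).tolist(), [k for k in d])
s=state();print(s["time"],s["ft_force"],s["ee_rot"],s["finger_gap"])
E
```

```text
pics
scene [-0.12586334  0.63347472  0.57700232] [[392.1829321336061, 0.0, 320.05280913794377], [0.0, 392.1829321336061, 196.55007680100255], [0.0, 0.0, 1.0]] ['frame', 'depth', 'camera_matrix', 'view']
top [0.21721123 0.22977649 0.98109242] [[453.9292053493157, 0.0, 312.90068380144777], [0.0, 453.9292053493157, 194.1206009297125], [0.0, 0.0, 1.0]] ['frame', 'depth', 'camera_matrix', 'view']
0.1 [ 0.14699282 -0.39316631 -0.24540068] [-2.54138174e-04  2.26422482e-01  9.74028800e-01 -8.32148608e-04] 0.08771246400044037
```

View pics/scene0.png

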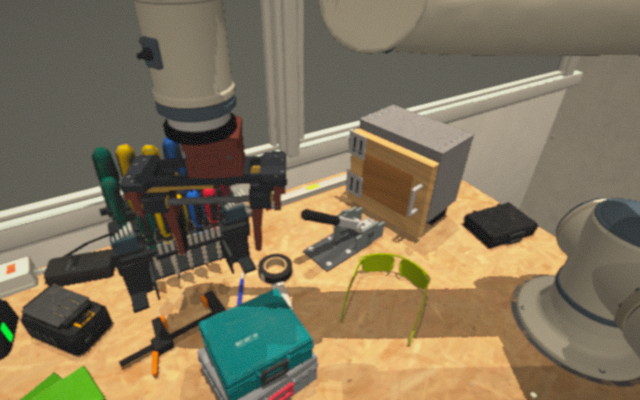

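View pics/top0.png

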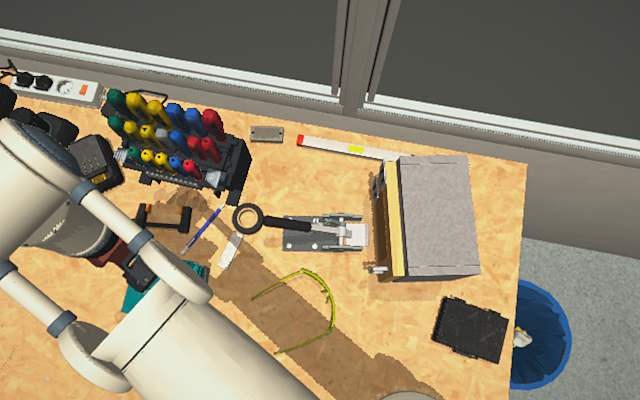

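The scene view shows the cabinet with its door facing the camera, around (400,180), and the lifter in front of it at (340,235). In the top view the lifter spans (283–368, 213–250) with the black grip at (265–310, 222). The door edge is at about x=385–405, and the tape ring at (247,219) lies under the grip end.

```bash
cat > h.py <<'E'
import numpy as np,cv2
def cloud(d):
    K=np.array(d["camera_matrix"]);V=np.array(d["view"]);z=np.array(d["depth"])
    v,u=np.mgrid[:z.shape[0],:z.shape[1]]
    P=np.stack([(u-K[0,2])/K[0,0]*z,-(v-K[1,2])/K[1,1]*z,-z],-1)
    W=(P-V[:3,3])@V[:3,:3]; W[z==0]=np.nan
    return W
def ray(d,u,v,h):
    K=np.array(d["camera_matrix"]);V=np.array(d["view"])
    r=np.array([(u-K[0,2])/K[0,0],-(v-K[1,2])/K[1,1],-1])@V[:3,:3]
    c=-V[:3,:3].T@V[:3,3]; return c+r*(h-c[2])/r[2]
def proj(d,p):
    K=np.array(d["camera_matrix"]);V=np.array(d["view"]);q=V[:3,:3]@np.array(p)+V[:3,3]
    return K[0,0]*q[0]/-q[2]+K[0,2],-K[1,1]*q[1]/-q[2]+K[1,2]
def rect(p):
    (c,s,a)=cv2.minAreaRect(p.astype(np.float32)*1000);return np.round(cv2.boxPoints((c,s,a)),1).tolist(),np.round(s,1)
E
python3 - <<'E'
from h import *
T=np.load("top0.npz");S=np.load("scene0.npz")
W=cloud(T);Q=cloud(S)
print("bench z",np.nanmedian(W[270:300,230:270,2]),np.nanmedian(Q[330:350,400:480,2]))
m=np.zeros(W.shape[:2],bool);m[140:290,390:490]=1
m&=abs(W[...,2]-.22)<.012
m=cv2.erode(m.astype(np.uint8),np.ones((3,3)))>0
print("cab top",rect(W[m][:,:2]),np.median(W[m][:,2]))
# door face plane from scene
q=Q[155:195,378:402].reshape(-1,3);q=q[~np.isnan(q).any(1)]
c=np.median(q,0);g=q[abs(q-c).max(1)<.08];c=g.mean(0);n=np.linalg.svd(g-c)[2][2];print("door",c,n,np.std((g-c)@n))
def show(W,F,r,name):
    a=F[r[0]:r[1],r[2]:r[3]];return cv2.resize(a,None,fx=800/a.shape[1]/1,fy=800/a.shape[1],interpolation=cv2.INTER_CUBIC)
a=show(W,T["frame"],(195,270,260,400),0);b=show(Q,S["frame"],(195,275,290,400),0)[:300]
a=cv2.resize(a,(560,300*560//520));cv2.imwrite("pics/crop1.png",cv2.resize(np.vstack([cv2.resize(a,(800,300)) if 0 else show(W,T["frame"],(205,260,260,400),0),show(Q,S["frame"],(200,250,290,420),0)])[:600],None,fx=1,fy=1)[:600])
for u,v in [(265,220),(280,222),(295,224),(305,226),(290,245),(320,248),(360,240),(345,215)]: print(u,v,np.round(W[v,u],4))
E
```

```text
bench z -0.0005864517730371799 -0.0010920399390961753
cab top ([[305.0, 91.0], [330.70001220703125, -24.799999237060547], [533.5, 20.200000762939453], [507.70001220703125, 136.0]], array([207.7, 118.6])) 0.21921536676974615
door [0.3952851  0.13389882 0.13432197] [ 0.21766922 -0.97600832 -0.00527892] 0.0010522373482876133
265 220 [0.3651 0.3551 0.1419]
280 222 [0.3695 0.3284 0.1263]
295 224 [0.3742 0.3008 0.109 ]
305 226 [0.3764 0.2816 0.0958]
290 245 [0.3459 0.3107 0.0042]
320 248 [0.3515 0.2457 0.0063]
360 240 [0.3849 0.1642 0.0068]
345 215 [0.4236 0.2066 0.0495]
```

View pics/crop1.png

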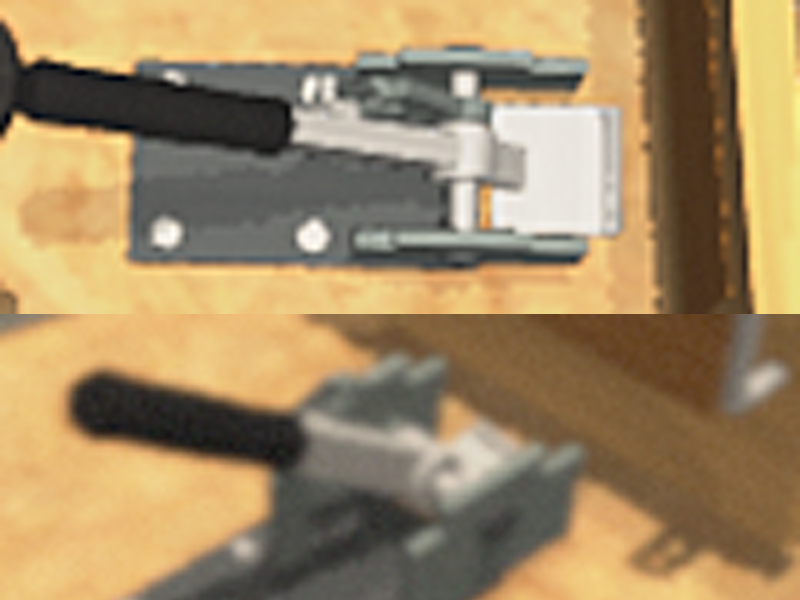

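Run:
```python
from h import *
T=np.load("top0.npz");W=cloud(T)
px=lambda a,b:(260+(a+.5)/5.714-.5,205+(b+.5)/5.714-.5)
P={k:ray(T,*px(*c),h) for k,c,h in [("backL",(138,62),.006),("backR",(130,261),.006),("toeL",(617,107),.008),("toeR",(617,236),.008),("baseR_front",(470,266),.006),("chL",(585,75),.042),("chR",(585,247),.042)]}
for k,p in P.items(): print(k,np.round(p[:2]*1000,1))
n=lambda a:np.linalg.norm(P[a+"L"]-P[a+"R"])*1000
print("widths back78",n("back"),"toe48",n("toe"),"ch67",n("ch"))
mid=lambda a:(P[a+"L"]+P[a+"R"])[:2]/2
x=mid("toe")-mid("back");print("len 187",np.linalg.norm(x)*1000,"hdg",np.degrees(np.arctan2(x[1],x[0])))
for a in("back","toe","ch"):
    e=(P[a+"L"]-P[a+"R"]);print(a,"hdg",np.degrees(np.arctan2(e[1],e[0]))-90)
# grip mask
f=T["frame"].astype(int);m=(f.max(2)<60)&(W[...,2]>.07)&(W[...,2]<.17);m[:,:262]=0;m[:,315:]=0;m[:200]=0;m[240:]=0
p=W[m];c=p.mean(0);d=np.linalg.svd(p-c)[2][0];print("grip",len(p),c,d,"hdg",np.degrees(np.arctan2(d[1],d[0])),"pitch",np.degrees(np.arcsin(d[2])))
# obstacles around the gripper sweep
for x0 in np.arange(.25,.50,.05):
  print(round(x0,2),[round(float(np.nanmax(W[(W[...,0]>=x0)&(W[...,0]<x0+.05)&(W[...,1]>=y0)&(W[...,1]<y0+.04)][:,2],initial=0)),3) for y0 in np.arange(.2,.48,.04)])
```

```text
backL [406.8 337.2]
backR [331.4 324.4]
toeL [423.9 154.1]
toeR [375.2 146.2]
baseR_front [353.8 198.4]
chL [426.3 170.3]
chR [363.5 159.8]
widths back78 76.5287785090587 toe48 49.365701137268246 ch67 63.6534220621784
len 187 183.238259516884 hdg -80.42570968491475
back hdg -80.32380859409429
toe hdg -80.74173890121682
ch hdg -80.56334940398827
grip 462 [0.3706663  0.31641544 0.11734899] [-0.12870218  0.81799244  0.56064616] hdg 98.9415617384046 pitch 34.100495661957275
0.25 [0.052, 0.05, 0.047, 0.045, 0.557, 0.561, 0.601]
0.3 [0.046, 0.042, 0.01, 0.008, 0.006, 0.013, 0.591]
0.35 [0.075, 0.097, 0.124, 0.146, 0.135, 0.024, 0.186]
0.4 [0.078, 0.079, 0.008, 0.009, 0.022, 0.117, 0.246]
0.45 [0.004, 0.005, 0.005, 0.005, 0.005, 0.173, 0.292]
```

```bash
cat >> h.py <<'E'
from scipy.spatial.transform import Rotation as R
def u2(h): return np.array([np.cos(np.radians(h)),np.sin(np.radians(h)),0])
def tcp(o,h,a=0.,t0=-10.,sgn=1,up=0.):
    """TCP pose gripping the lever; o lifter origin xy, h heading deg, a lever angle rad"""
    u=u2(h);Z=np.array([0,0,1.]);e=np.radians(35)-a;t=np.radians(t0)+a
    g=np.array([o[0],o[1],.032])+.145*(-np.cos(e)*u+np.sin(e)*Z)
    tz=np.sin(t)*u-np.cos(t)*Z;ty=sgn*np.cross(Z,u)
    q=R.from_matrix(np.c_[np.cross(ty,tz),ty,tz]).as_quat()
    return g+(.011-up)*tz,q[[3,0,1,2]]
H0=-80.5;O0=np.array([.389,.2097]);HD=-77.4;D=np.array([.4013,.1361])
E
python3 - <<'E'
from bench import *
from h import *
s=state();print(R.from_quat(np.array(s["ee_rot"])[[1,2,3,0]]).as_matrix().round(2).tolist())
best=None
for sg in(1,-1):
    p,q=tcp(O0,H0,sgn=sg);j=inverse_kinematics(p,q);p2,q2=tcp(D-.046*u2(HD)[:2],HD,.34,sgn=sg);j2=inverse_kinematics(p2,q2)
    print(sg,p,None if j is None else np.round(j,2),None if j2 is None else np.round(j2,2))
    if j is not None and (best is None or abs(j[5])<abs(best[1][5])): best=(sg,j)
sg=best[0];print("use",sg)
p=np.array(s["ee_pos"]);move_l([p[0],p[1],.36])
p,q=tcp(O0,H0,sgn=sg,up=.22);move_to(p,q)
p,q=tcp(O0,H0,sgn=sg,up=.09);move_l(p,.15)
d=get_image("wrist");cv2.imwrite("pics/wrist1.png",d["frame"]);np.savez("wrist1.npz",**{k:np.array(v) for k,v in d.items()})
g=tcp(O0,H0,sgn=sg)[0]-.011*np.array([0,0,-1]);print("grip proj",proj(d,g));print(state()["time"],state()["ft_force"],state()["ee_pos"],p)
E
```

```text
[[-0.9, 0.44, -0.0], [0.44, 0.9, -0.0], [0.0, -0.0, -1.0]]
1 [0.36908087 0.32873202 0.1043357 ] [ 0.55 -0.26  1.8   0.16  1.54  0.38] [ 0.75 -0.12  1.75 -0.14  1.59  0.53]
-1 [0.36908087 0.32873202 0.1043357 ] None [ 0.75 -0.12  1.75 -0.14  1.59 -2.61]
use 1
grip proj (np.float64(316.5540940920862), np.float64(207.1470508611643))
3.2417 [ 0.5745154  -1.47281517  1.03270717] [0.37212133 0.31360741 0.1944164 ] [0.37166029 0.31331802 0.1929684 ]
```

View pics/wrist1.png

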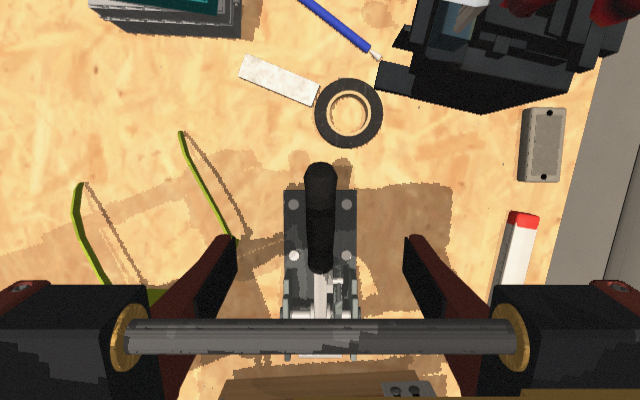

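The wrist view shows the grip at (320, 162–272), centred between the fingers and parallel to the image columns, so the pose estimate holds. Next I'll descend and grasp.

Run:
```python
from bench import *
from h import *
p,q=tcp(O0,H0);move_l(p,.08,q);f0=np.array(state()["ft_force"])
close();s=state();print(s["time"],s["finger_gap"],s["finger_force"],f0,np.round(s["ft_force"],2),np.round(s["ee_pos"],4),p)
# slide: first stage to 12 mm short of the door, turning to the door's heading
O1=D-(.046+.012)*u2(HD)[:2]
for k in np.linspace(0,1,5)[1:]:
    p,q=tcp(O0+(O1-O0)*k,H0+(HD-H0)*k);move_l(p,.04,q);s=state();print(np.round(s["ft_force"],2),np.round(s["moment"],2),np.round(np.array(s["ee_pos"])-p,4))
d=get_image("top");cv2.imwrite("pics/top2.png",cv2.resize(d["frame"][190:280,255:415],None,fx=5,fy=5,interpolation=cv2.INTER_CUBIC));np.savez("top2.npz",**{k:np.array(v) for k,v in d.items()})
d=get_image("scene");cv2.imwrite("pics/scene2.png",cv2.resize(d["frame"][140:270,290:460],None,fx=4,fy=4,interpolation=cv2.INTER_CUBIC))
print(state()["time"])
```

```text
5.5667 0.0203168315988807 30.00990629196167 [0.20731345 0.30712006 0.36564636] [ 1.5   0.71 -0.83] [0.3693 0.3289 0.1044] [0.36908087 0.32873202 0.1043357 ]
[-1.48  4.98 -0.13] [0.53 0.13 0.14] [-0.0003  0.0005  0.0001]
[-0.45  2.49  0.08] [0.47 0.24 0.13] [-0.0002  0.0002  0.    ]
[-1.41  2.17  0.24] [0.37 0.22 0.09] [-0.0001 -0.     -0.    ]
[-2.12  3.01  0.17] [0.31 0.24 0.13] [-0. -0.  0.]
6.7667
```

View pics/top2.png

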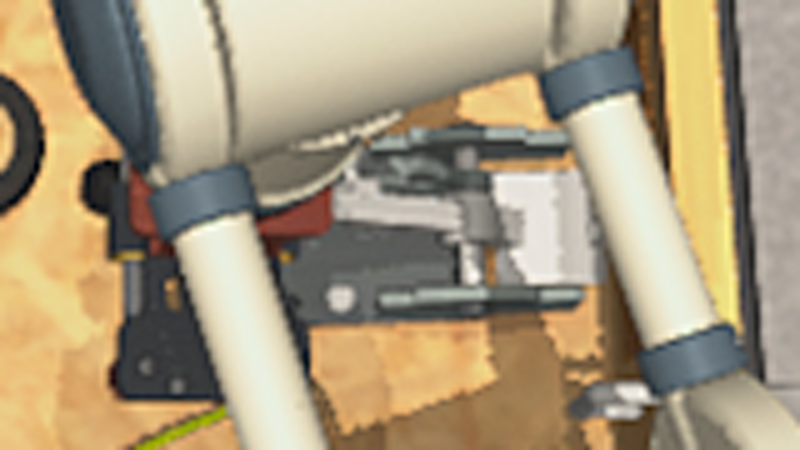

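View pics/scene2.png

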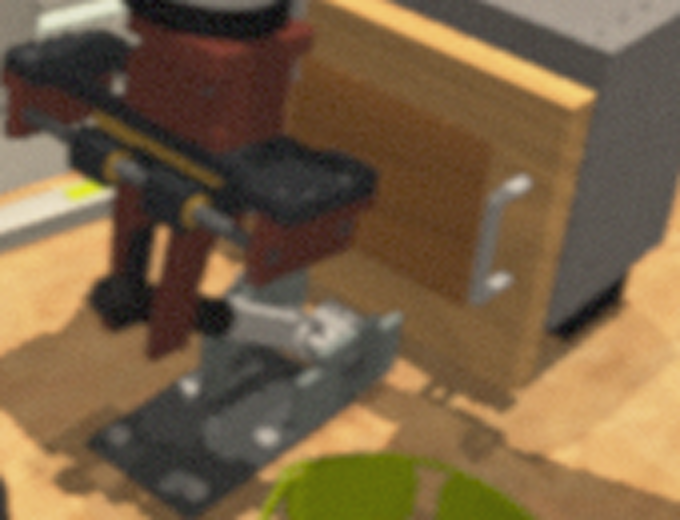

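The lifter moved along with the gripper: the cheek fronts are at about (570,142) and (583,297) in the top crop, just short of the door. In the scene crop the toe is near the door's lower edge with the lever still up. I'll creep forward until the force shows contact, checking the heading first.

Run:
```python
from bench import *
from h import *
T=np.load("top2.npz")
A=ray(T,255+570/5,190+142/5,.042);B=ray(T,255+583/5,190+297/5,.042);e=A-B
print("cheeks",A[:2],B[:2],np.linalg.norm(e),np.degrees(np.arctan2(e[1],e[0]))-90)
u=u2(HD);print("gap est",[(np.r_[D,0]-x)@u for x in(A,B)])
f0=None
for g in np.arange(.010,-.0061,-.001):
    p,q=tcp(D-(.046+g)*u[:2],HD);move_l(p,.02,q);hold(.1);s=state();f=np.array(s["ft_force"]);print(round(g,4),"push",round(-f@u,2),"fz",round(f[2],2),np.round(s["moment"],2),"lag",np.round((np.array(s["ee_pos"])-p)@u*1000,2))
    if f0 is None:f0=-f@u
    if g<.008 and -f@u>9: break
print(s["time"])
```

```text
cheeks [0.42765702 0.1554788 ] [0.36405291 0.13971418] 0.06552866372934221 -76.0794678835474
gap est [np.float64(0.013162487086450805), np.float64(0.011652340178459352)]
0.01 push 5.88 fz -0.26 [ 0.64  0.13 -0.03] lag -0.23
0.009 push 5.25 fz 0.39 [0.68 0.17 0.03] lag -0.31
0.008 push 4.93 fz -0.41 [0.68 0.16 0.03] lag -0.3
0.007 push 5.58 fz -0.48 [0.73 0.2  0.1 ] lag -0.32
0.006 push 6.12 fz 0.48 [0.67 0.19 0.04] lag -0.31
0.005 push 5.13 fz -0.32 [0.68 0.19 0.03] lag -0.32
0.004 push 5.62 fz -0.29 [0.69 0.22 0.  ] lag -0.34
0.003 push 5.58 fz -0.52 [0.68 0.14 0.06] lag -0.31
0.002 push 5.59 fz -0.72 [0.66 0.2  0.05] lag -0.31
0.001 push 4.94 fz 0.21 [ 0.7   0.25 -0.03] lag -0.31
0.0 push 5.32 fz -0.12 [0.73 0.2  0.04] lag -0.31
-0.001 push 4.54 fz 0.14 [0.7  0.22 0.08] lag -0.35
-0.002 push 9.45 fz -0.36 [ 1.21  0.24 -0.05] lag -1.08
11.3167
```

Run:
```python
from bench import *
from h import *
u=u2(HD);l=np.cross([0,0,1],u)
def rep(t,p):
    hold(.15);s=state();f=np.array(s["ft_force"]);e=R.from_quat(np.array(s["ee_rot"])[[1,2,3,0]]).as_matrix()[:,1]
    print(t,"push",round(-f@u,2),"lat",round(f@l,2),"fz",round(f[2],2),"M",np.round(s["moment"],2),"lag",np.round((np.array(s["ee_pos"])-p)@u*1000,2),"yaw",round(np.degrees(np.arctan2(e[1],e[0]))-90,2))
for g in(-.003,-.004):
    p,q=tcp(D-(.046+g)*u[:2],HD);move_l(p,.02,q);rep(g,p)
for dh in(-.7,.7,0):   # turn about the front edge to feel for squareness
    h=HD+dh;p,q=tcp(D-(.046+g)*u2(h)[:2],h);move_l(p,.02,q);rep(dh,p)
d=get_image("top");cv2.imwrite("pics/top3.png",cv2.resize(d["frame"][200:270,325:415],None,fx=8,fy=8,interpolation=cv2.INTER_CUBIC))
print(state()["time"])
```

```text
-0.003 push 11.08 lat 1.36 fz 0.46 M [ 1.62  0.22 -0.06] lag -1.77 yaw -77.37
-0.004 push 12.84 lat 1.04 fz 1.45 M [ 2.08  0.39 -0.12] lag -2.52 yaw -77.34
-0.7 push 13.68 lat -2.09 fz 2.3 M [2.   0.87 0.06] lag -2.74 yaw -78.0
0.7 push 13.99 lat 1.46 fz 2.62 M [ 2.17  0.4  -0.13] lag -2.69 yaw -76.65
0 push 12.36 lat 0.77 fz 2.48 M [ 2.01  0.46 -0.12] lag -2.46 yaw -77.35
13.4667
```

View pics/top3.png

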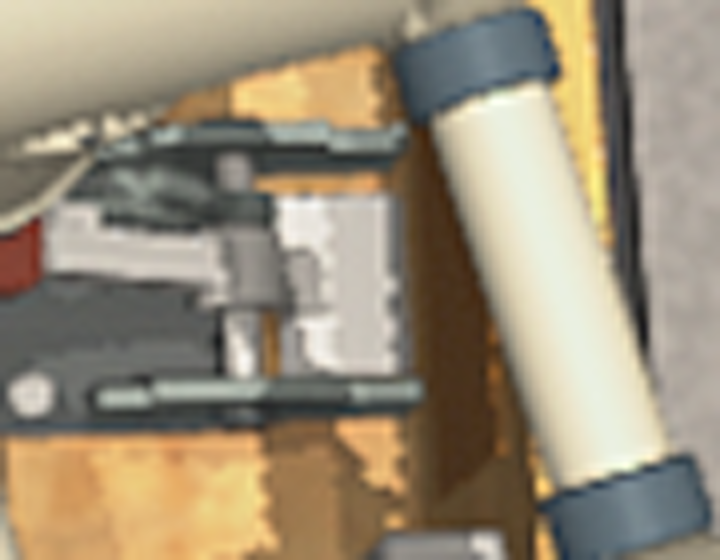

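The cheek fronts at (410,130) and (422,390) run along the door line, the push of about 13 N stays stable, and small yaw turns either way feel the same. Now I'll press, keeping a slight inward preload along the lever, two clicks first.

```bash
cat >> h.py <<'E'
def press(a0,a1,step=.01,g=-.0015,pre=.0025,stop=None):
    from bench import move_l,hold,state
    u=u2(HD);Z=np.array([0,0,1.]);out=[]
    for a in np.arange(a0,a1+1e-6,step):
        e=np.radians(35)-a;p,q=tcp(D-(.046+g)*u[:2],HD,a);p=p+pre*(np.cos(e)*u-np.sin(e)*Z)
        move_l(p,.03,q);hold(.08);s=state();f=np.array(s["ft_force"]);d=np.array(s["ee_pos"])-p
        tg=-np.sin(e)*u-np.cos(e)*Z;rd=np.cos(e)*u-np.sin(e)*Z
        out.append((a,a+d@tg/.145,-f@tg,-f@rd,-f@u));print("cmd %.3f act %.3f push %.1f radial %.1f fwd %.1f"%out[-1])
    print(s["time"],np.round(s["moment"],2));return out
E
python3 - <<'E'
from h import *
press(0,.18)
E
```

```text
cmd 0.000 act 0.001 push -4.3 radial 13.2 fwd 13.3
cmd 0.010 act 0.004 push 1.5 radial 12.2 fwd 9.2
cmd 0.020 act 0.014 push 1.8 radial 11.4 fwd 8.4
cmd 0.030 act 0.024 push 1.7 radial 12.6 fwd 9.6
cmd 0.040 act 0.034 push 1.8 radial 11.3 fwd 8.6
cmd 0.050 act 0.044 push 0.9 radial 12.7 fwd 10.3
cmd 0.060 act 0.061 push -5.5 radial 13.6 fwd 14.5
cmd 0.070 act 0.069 push -3.0 radial 12.9 fwd 12.6
cmd 0.080 act 0.076 push -0.5 radial 11.9 fwd 10.6
cmd 0.090 act 0.085 push 0.5 radial 13.0 fwd 11.0
cmd 0.100 act 0.094 push 0.6 radial 12.4 fwd 10.5
cmd 0.110 act 0.104 push 1.0 radial 12.1 fwd 10.1
cmd 0.120 act 0.111 push 3.5 radial 11.7 fwd 8.7
cmd 0.130 act 0.120 push 4.3 radial 12.2 fwd 8.9
cmd 0.140 act 0.131 push 3.8 radial 12.1 fwd 9.1
cmd 0.150 act 0.142 push 3.1 radial 12.7 fwd 10.0
cmd 0.160 act 0.154 push 0.7 radial 12.5 fwd 10.9
cmd 0.170 act 0.163 push 1.6 radial 12.8 fwd 10.9
cmd 0.180 act 0.171 push 3.5 radial 11.9 fwd 9.4
19.8 [ 1.46  0.91 -0.11]
```

Run:
```python
from h import *
press(.19,.30)
press(.305,.335,.005)
```

```text
cmd 0.190 act 0.180 push 4.8 radial 11.6 fwd 8.6
cmd 0.200 act 0.190 push 4.0 radial 12.6 fwd 10.0
cmd 0.210 act 0.200 push 4.8 radial 10.9 fwd 8.1
cmd 0.220 act 0.210 push 4.3 radial 12.2 fwd 9.7
cmd 0.230 act 0.221 push 4.0 radial 12.8 fwd 10.4
cmd 0.240 act 0.237 push -0.1 radial 12.6 fwd 11.8
cmd 0.250 act 0.245 push -0.0 radial 13.5 fwd 12.6
cmd 0.260 act 0.253 push 2.6 radial 12.6 fwd 10.9
cmd 0.270 act 0.262 push 3.5 radial 11.7 fwd 9.8
cmd 0.280 act 0.271 push 4.8 radial 12.3 fwd 10.1
cmd 0.290 act 0.280 push 4.6 radial 12.2 fwd 10.1
cmd 0.300 act 0.290 push 4.7 radial 11.6 fwd 9.6
23.8 [ 1.41  0.92 -0.14]
cmd 0.305 act 0.295 push 3.2 radial 12.6 fwd 11.1
cmd 0.310 act 0.301 push 3.8 radial 12.6 fwd 10.9
cmd 0.315 act 0.306 push 3.6 radial 11.8 fwd 10.2
cmd 0.320 act 0.312 push 2.6 radial 12.7 fwd 11.4
cmd 0.325 act 0.317 push 2.9 radial 12.7 fwd 11.4
cmd 0.330 act 0.326 push -0.5 radial 13.7 fwd 13.3
cmd 0.335 act 0.331 push 1.3 radial 13.4 fwd 12.5
26.1333 [ 1.81  0.77 -0.2 ]
```

Four drops, at about 0.055, 0.15, 0.23 and 0.32. I'll check the result in the images.

Run:
```python
from bench import *
from h import *
press(.34,.34);hold(.3);S=np.load("scene0.npz")
d=get_image("scene");t=get_image("top")
a=cv2.resize(d["frame"][135:270,300:450],None,fx=3.2,fy=3.2,interpolation=cv2.INTER_CUBIC)
cv2.imwrite("pics/end.png",a)
Q0=cloud(S);Q=cloud(d)
# door front-face top edge height over visible columns, before/after
n=u2(HD);Dd=np.r_[D,0]
def top(Q):
    k=((Q-Dd)@n);lat=(Q-Dd)@np.cross([0,0,1],n);m=(abs(k)<.006)&(Q[...,2]>.15)&(Q[...,2]<.24)
    return [round(float(np.nanmax(Q[m&(abs(lat-x)<.012)][:,2],initial=0)),4) for x in(-.09,-.06,-.03,0,.03)]
print(top(Q0),top(Q))
s=state();print(s["time"],s["finger_gap"],s["finger_force"],np.round(s["ft_force"],2))
W=cloud(t);l=np.cross([0,0,1],n);k=(W-Dd)@n;lat=(W-Dd)@l
for y in(-.0335,.0335):
    m=(abs(lat-y)<.006)&(W[...,2]>.03)&(W[...,2]<.056)&(k>-.09)&(k<.01)
    print("cheek",y,m.sum(),np.round(np.percentile(k[m],[50,90,98]),4) if m.sum() else "")
```

```text
cmd 0.340 act 0.334 push 2.4 radial 13.2 fwd 12.1
26.4667 [ 1.71  0.77 -0.21]
[0.1981, 0.1988, 0.1983, 0.1979, 0.1992] [0.2125, 0.2123, 0.2118, 0.213, 0.212]
26.8667 0.02028817958138657 30.008011758327484 [-4.52 11.32  4.77]
cheek -0.0335 166 [-0.0423 -0.0043  0.0007]
cheek 0.0335 185 [-0.0411 -0.0058  0.0007]
```

View pics/end.png

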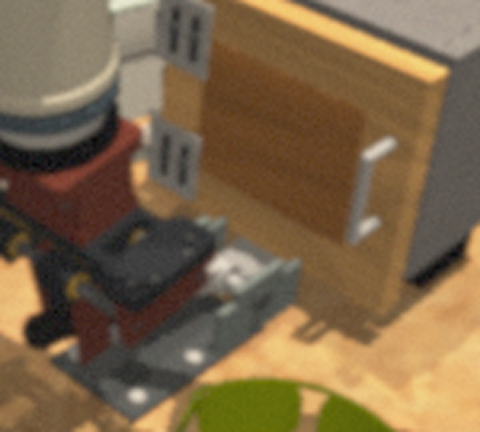

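The door's top edge rose 14 mm (0.198 to 0.212 m). Both cheeks reach the door plane equally, and the lever is still gripped.

```bash
python3 -c "
from bench import *
print(job_done())"
```

```text
the job is handed in; nothing more can be done
None
```

The job is handed in: the lifter is against the door with both cheeks touching, the lever was pressed exactly four clicks, the door rose about 14 mm and rests on the toe, and the lever is still gripped; nothing else on the bench was meant to be touched, though I didn't check the loose items again at the end.

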